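Dial the district code into a city model's lighting console

ROBOT

A 6-joint arm with a two-finger parallel gripper is mounted at the origin on the work surface. World frame = base frame: x ahead of the robot, y to its left, z up, the work surface at z = 0. Lengths are in m, angles in rad, forces in N, time in s.
With the tool pointing down it reaches from about 0.425 to 0.95 m from the base axis. Payload 3.5 kg.
Tool frame: the origin (TCP) lies midway between the tips of the shut fingers; the grasp point (between the pads) lies 19 mm behind it; z points along the fingers, y is the line along which they close (so a half turn about z gives the same grasp; the last joint's range is limited). The gripper opens to 85 mm and grips with 20 to 120 N. Pads are 22 mm wide; open, the fingers measure 114 mm over their backs; the gripper's body (76 mm by 85 mm) begins 54 mm behind the grasp point. The pads swing forward as they close: fully open they stand 13 mm farther back than shut.
Start: joints at [0.961, 0.286, 1.577, -0, 1.279, -0.15], TCP at [0.3, 0.605, 0.231] pointing down, gripper open.
Joint ranges: [-2.77, 2.77], [-0.9, 2.22], [0.21, 2.48], [-1.53, 4.67], [0.24, 2.81], [-2.84, 2.84]. Speed limits (rad/s): [2.79, 2.79, 3.14, 3.14, 3.14, 3.14].

INTERFACE

Orientations are given as a unit quaternion [x, y, z, w].
In Python, from plant import get_state, read_camera, ctrl gives the robot as it stands.
- The arm moves only by the shell command python3 -m crank 'ROWS' [FORCE]. ROWS is JSON, a list of rows, each a list of 3 entries, a list of its own where there are three numbers: the shift along the tool's x, y, z in mm, then the turn about the tool's z in degrees, then the closure in counts, from 0 (fully open) to 255 (shut). In form: [[[tx, ty, tz], yaw, claw], ...]. A call has 1 to 10 rows; each row is the pose to reach, as a shift and turn from the pose commanded when the call began, along the tool's axes at that moment; what a row does not reach only later rows make up. A row lasts 1/10 s, in which the tool goes at most 50 mm and 8.59 degrees, less where a joint would pass 70% of its speed; a pose out of reach is approached as far as the arm can. A call with a gripper value outside its range is refused whole. The fingers move at their own pace and stop on an object; FORCE is the grip in N (left out, the last holds). Time passes only in rows, so rows that repeat a pose let the fingers close. It gives the time, the measured TCP pose, the force, the opening and the grip force at its end, in the units of the state.
- get_state(): the state, without advancing time (a new reading comes with each control period).
- read_camera(name): name is "scene" or "top" or "wrist"; returns a dict with "frame" (420x560x3 uint8, blue, green, red), "range_z" (420x560 float32, m along the optical axis (not along the pixel's ray), 0 where there is no reading), "vfov" (degrees; the focal length in pixels is half the picture's height over the tangent of half this angle, whatever the lens; pixels are square), "cx", "cy" (the principal point, pixels), "origin" and "orientation" of the camera in the world. Camera axes: x right, y down, z forward; pixel columns grow to the right and rows downward; lengths in m; the calibration is good to about 2 mm. The wrist camera is an equidistant fisheye: a pixel r from the principal point sees the ray r / f radians off the axis. A picture is of the moment at which its call begins.
- ctrl.sign_off(): hands the job in; it is judged then, once.
The state is a dict: "time": time; "qpos": joint angles; "dq": joint speeds; "joint_efforts": joint torques, N m; "eef_pos": TCP position; "tcp_rot": TCP orientation; "contact_force": force on the tool from outside, world axes, zero at the start; "wrist_torque": the same for the moment, N m; "opening": opening from 0.0 (shut) to 1.0 (fully open); "finger_force": force on a finger pad.
Only numpy, scipy, OpenCV 4.12 (cv2) and the standard library are available. Lean on these libraries where they do the work, as an engineer would, in place of code of your own. Each camera call takes 0.05 s, during which the arm holds its last target. There are 200 camera calls.

TASK

On the lighting console beside the city model, set the three thumbwheels to 4 - 7 - 2, counted from the wheel farthest from the push button, with each number's face level on top; then press the push button well down and let go. Do not press the button before the code is right. The wheels sit on delicate springs at differing heights: roll them with the light pressure of shut fingertips (about 1 kg, never over 2 kg, no pinching), and do not disturb the little models and the mug nearby.

Things in the scene. Friction and masses are not known exactly. Their poses are not given: they have to be found in the camera images.
- console: fixed grey desk console, aluminium deck, 150 (x) by 250 (y) by 62 mm high; origin under its centre, z up, +x away from its front edge (within 0.3 rad of world x). In a row at x = 0: wheels A, B, C at y = +70, +30, -10 mm and the push button at y = -75 mm. The wheels stand 11 to 25 mm above the deck; each can be rolled along x by a fingertip pressed on top
- seat_a (a point): nominal centre of wheel A's top face at rest (axle 30 mm below), fixed to the console, axes as its own; the true face lies up to 7 mm higher or lower, differently for each wheel and start. Pressed, a wheel sinks on a spring: 3 N to start, 2.5 N per mm, hard stop at 5 mm (15 N)
- seat_b (a point): the same for wheel B. On every wheel the corners stand 1.5 mm farther from the axle than the flats: a flat shut fingertip pressed with about 8 N on the middle of the top brings a face that is within some 5 deg fully level (not one farther off), and dragged along x at that height it rolls the wheel, by up to a digit a stroke, a little less if it slips
- seat_c (a point): the same for wheel C
- wheel_a (a joint): wheel A, farthest from the button, to read 4. Whitish, ten-sided, 60 mm across flats, 20 mm wide, axle along console y. Each 19.5 mm face has 0 to 9 black dots; the level top face counts. Value = digit x 0.6283 rad; rolling the top to console +x raises it, 19.5 mm per digit; stops just beyond 0 and 9. No clicks: friction (0.03 N m) holds it where left
- wheel_b (a joint): wheel B, the middle one, to read 7 (4.398 rad); as wheel A
- wheel_c (a joint): wheel C, nearest the button, to read 2 (1.257 rad); as wheel A
- enter_top (a point): centre of the top of the round grey push button (30 mm across) on the console
- enter (a joint): travel of the push button, m: 0 up, 0.006 fully down (about 5 N); springs back
- tower: bystander: black model tower of stacked slabs, 34 by 34 by 96 mm, origin under its centre
- pavilion: bystander: white flat-roofed model house, 70 by 50 by 41 mm, origin under its centre
- mug: bystander: white mug, 72 mm across, 85 mm high, origin under its centre

How it is judged:
On the way, in this order (a step that is already met when the one before it is completed fails the run):
1. the three wheels read 4 - 7 - 2 (each within 0.14 rad of level), the button not pressed (value of joint wheel_a between 2.3733 and 2.6533 rad and value of joint wheel_b between 4.2582 and 4.5382 rad and value of joint wheel_c between 1.1166 and 1.3966 rad and velocity of joint wheel_a between -0.1 and 0.1 rad/s and velocity of joint wheel_b between -0.1 and 0.1 rad/s and velocity of joint wheel_c between -0.1 and 0.1 rad/s and value of joint enter below 0.002 m), for 0.3 s.
2. the button is pressed down (4 mm or more) with the code set (value of joint wheel_a between 2.3733 and 2.6533 rad and value of joint wheel_b between 4.2582 and 4.5382 rad and value of joint wheel_c between 1.1166 and 1.3966 rad and value of joint enter above 0.004 m), for 0.05 s.
At the end, for the whole second after the job is handed in: wheels A, B, C rest at 4, 7, 2 (2.513, 4.398, 1.257 rad, each within 0.14 rad), the button has been pressed after that and is up again (under 1 mm), and the bystanders stand still (value of joint wheel_a between 2.3733 and 2.6533 rad and value of joint wheel_b between 4.2582 and 4.5382 rad and value of joint wheel_c between 1.1166 and 1.3966 rad and velocity of joint wheel_a between -0.1 and 0.1 rad/s and velocity of joint wheel_b between -0.1 and 0.1 rad/s and velocity of joint wheel_c between -0.1 and 0.1 rad/s and value of joint enter below 0.001 m and linear speed of each of tower, pavilion, mug below 0.02 m/s); the robot touches nothing.
It fails at once if the fingers press with more than 20 N on anything but the yielding button (contact force between the fingers and anything else above 20 N and value of joint enter below 0.001 m).
It fails at once if the button is pressed while the code is wrong (value of joint enter above 0.004 m and not (value of joint wheel_a between 2.3733 and 2.6533 rad and value of joint wheel_b between 4.2582 and 4.5382 rad and value of joint wheel_c between 1.1166 and 1.3966 rad)).
It fails at once if the tower is pushed more than 15 mm or tipped (distance of tower from where it was at the start of the episode above 0.015 m or angle between tower's own z axis and vertical above 0.3 rad).
It fails at once if the pavilion is pushed more than 15 mm or tipped (distance of pavilion from where it was at the start of the episode above 0.015 m or angle between pavilion's own z axis and vertical above 0.3 rad).
It fails at once if the mug is pushed more than 15 mm or tipped (distance of mug from where it was at the start of the episode above 0.015 m or angle between mug's own z axis and vertical above 0.3 rad).
It also fails if it takes over 67 s, if anything falls off the work surface, if the arm or the gripper's body presses on something with over 40 N, if the wrist force passes 120 N, or if a joint passes its speed limit or range.

## Working session

There is one attempt and no reset: what is moved stays moved. The work goes in short steps, Python scripts to look and compute and a shell command to move; the robot and the scene stay as the last step left them, time stands still between calls to the robot, and variables do not carry over. Pictures are saved under pics/ and viewed, at most 10 in all, crops included, and the job is handed in when it is done.

```bash
mkdir -p pics; ls
cat > h.py <<'E'
import numpy as np,cv2
from scipy.spatial.transform import Rotation as R
from plant import get_state,read_camera,ctrl
def cam(n):
    c=read_camera(n); c['f']=c['frame'].shape[0]/2/np.tan(np.radians(c['vfov'])/2); return c
def pts(c,u,v,fish=False):
    """depth -> world"""
    u=np.asarray(u,float);v=np.asarray(v,float)
    z=c['range_z'][v.astype(int),u.astype(int)]
    d=ray(c,u,v,fish); return np.array(c['origin'])+R.from_quat(c['orientation']).apply(d*z[:,None])
def ray(c,u,v,fish=False):
    x=(u-c['cx'])/c['f'];y=(v-c['cy'])/c['f']
    if fish:
        r=np.hypot(x,y)+1e-12;k=np.tan(r)/r;x=x*k;y=y*k
    return np.stack([x,y,np.ones_like(x)],-1)
E
python3 - <<'E'
from h import *
s=get_state();print(s)
a=[]
for n in('scene','top','wrist'):
    c=cam(n);print(n,c['f'],c['cx'],c['cy'],c['origin'],c['orientation']);a.append(c['frame'])
    np.savez('pics/'+n+'.npz',**{k:np.array(v) for k,v in c.items()})
    cv2.imwrite(f'pics/{n}0.png',c['frame'])
E
```

```text
pics
{'time': 0.0, 'qpos': array([ 9.60999720e-01,  2.87189692e-01,  1.57820471e+00,  1.39248159e-05,
        1.27861254e+00, -1.49967685e-01]), 'dq': array([ 8.34555598e-05,  8.35088716e-04, -1.12267598e-03, -7.20705857e-04,
       -1.42421287e-03,  1.09601419e-03]), 'joint_efforts': array([ 1.34750095e-03, -4.05986094e+01, -2.92624068e+01, -1.14464724e-04,
        5.93684745e-03,  9.98336560e-06]), 'eef_pos': array([0.29912337, 0.60435412, 0.22991617]), 'tcp_rot': array([ 2.27896030e-01,  9.73684724e-01, -1.11861340e-03, -4.53812085e-04]), 'contact_force': array([ 0.28662797, -0.54680926,  0.1299666 ]), 'wrist_torque': array([-0.0251921 ,  0.02772541,  0.02180934]), 'finger_force': 0.0, 'opening': 0.9993108206816345}
scene 453.14435163301886 275.8466860728739 210.89625329929416 [ 0.79039812 -0.35501006  0.79531127] [ 0.92556458  0.2632175  -0.07035326 -0.26286342]
top 535.4734466388634 280.3946020205143 215.46865234204844 [0.38205555 0.01913955 1.10324847] [ 0.71232009 -0.69565801  0.06450479 -0.06707578]
wrist 325.19226210127806 280.19864504884174 214.77281002999814 [0.23709899 0.63593461 0.37182998] [0.8413809  0.52250504 0.07166401 0.11802935]
```

View pics/top0.png

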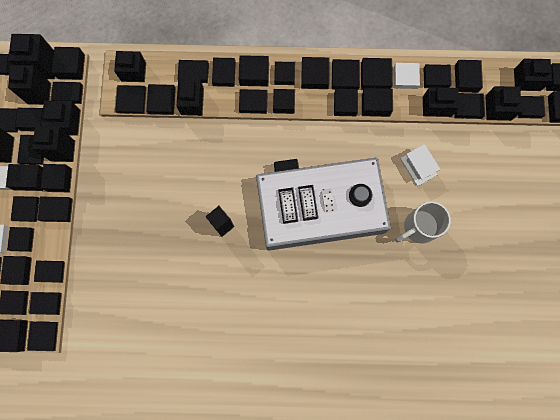

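View pics/scene0.png

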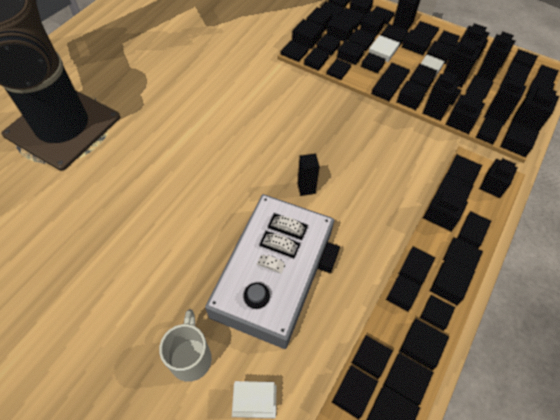

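The top view shows the console centred near pixel (322,203), with the wheels at (288,205), (308,203) and (328,201) and the button at (360,195). The tower is at (220,220), the mug at (430,222) and the pavilion at (422,163). The scene view agrees.

Run:
```python
from h import *
for n in('top','scene'):
    c=dict(np.load(f'pics/{n}.npz'));c['f']=float(c['f'])
    v,u=np.mgrid[0:420,0:560];P=pts(c,u.ravel(),v.ravel()).reshape(420,560,3)
    m=((abs(P[...,2]-.065)<.03)&(np.hypot(P[...,0]-.42,P[...,1]+.05)<.2)).astype(np.uint8)
    m[c['range_z']==0]=0
    nl,l,st,ce=cv2.connectedComponentsWithStats(m)
    bright=(c['frame'].min(2)>140)
    k=1+np.argmax(st[1:,4]);m=l==k;print(n,st[k],ce[k])
    mm=m&bright&(abs(P[...,2]-.062)<.006)
    Q=P[mm];print('deck z med',np.median(Q[:,2]),np.percentile(Q[:,2],[10,90]))
    # cast on plane z=.062
    vv,uu=np.nonzero(mm);d=R.from_quat(c['orientation']).apply(ray(c,uu.astype(float),vv.astype(float)))
    o=c['origin'];X=o+d*((.062-o[2])/d[:,2])[:,None]
    r=cv2.minAreaRect((X[:,:2]*1000).astype(np.float32));print(r)
    (cx,cy),(w,h),a=r;b=cv2.boxPoints(r)
    e=[b[1]-b[0],b[2]-b[1]];e=max(e,key=np.linalg.norm);e=e/np.linalg.norm(e);e=e*np.sign(e[1])
    ex=np.array([e[1],-e[0]]);yaw=np.arctan2(ex[1],ex[0]);print('yaw',yaw)
    for nm,y in zip('ABCE',(70,30,-10,-75)):
        p=np.array([cx,cy])+e*y
        D=np.hypot(*(P[...,:2]*1000-p).transpose(2,0,1))<6
        print(nm,p,'z',np.median(P[D][:,2])*1000,np.percentile(P[D][:,2],[10,90])*1000)
    # button
    D=(np.hypot(*(P[...,:2]*1000-p).transpose(2,0,1))<22)&(c['frame'].max(2)<90)
    print('button',P[D].mean(0)*1000,D.sum())
```

```text
top [ 261  194  130   55 4681] [317.03183081 220.52467421]
deck z med 0.062253208966275175 [0.05979722 0.06468858]
((581.65380859375, -63.51765441894531), (84.77474975585938, 244.51930236816406), 9.614893913269043)
yaw 0.16781147
A [569.96206284   5.49903107] z 70.16432153780161 [65.33695043 74.56077941]
B [576.64306021 -33.93907356] z 69.64572001861535 [64.44244986 73.07496189]
C [583.32405806 -73.37718105] z 63.04695922671666 [60.15841099 65.58630998]
E [ 594.18067932 -137.4641037 ] z 62.39704800044454 [60.82424965 65.10724759]
button [ 605.73833364 -133.17353609   73.85385241] 88
scene [ 205  194   92  120 4740] [255.71392405 248.87236287]
deck z med 0.063307999903022 [0.06162745 0.06487849]
((580.3453979492188, -61.405174255371094), (84.31019592285156, 240.78684997558594), 9.48808479309082)
yaw 0.16559829
A [568.80642605   7.63722229] z 70.37569266053956 [67.10291332 74.30163595]
B [575.40012407 -31.81557655] z 71.1648675351686 [64.0926851  73.94644286]
C [581.99382257 -71.26837349] z 63.335336282004604 [62.24147828 64.49219074]
E [ 592.70858192 -135.37916565] z 63.6579993707016 [62.16703683 64.71574225]
button [ 605.62883113 -135.65295584   76.83135255] 67
```

Run:
```python
import cv2,numpy as np
a=cv2.imread('pics/top0.png')[155:255,250:400];b=cv2.imread('pics/scene0.png')[195:345,205:340]
a=cv2.resize(a,(800,int(100*800/150)),interpolation=cv2.INTER_CUBIC)
cv2.imwrite('pics/crop1.png',a)
```

```text
(no output)
```

View pics/wrist0.png

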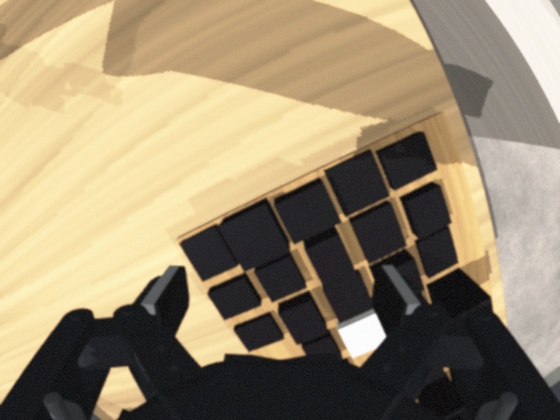

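The wrist view shows only the city blocks and not the console. My search circle also clipped the console, so I'll re-measure with a wider one.

```bash
cat > meas.py <<'E'
from h import *
def console(c):
    v,u=np.mgrid[0:420,0:560];P=pts(c,u.ravel(),v.ravel()).reshape(420,560,3)
    m=((abs(P[...,2]-.062)<.007)&(np.hypot(P[...,0]-.62,P[...,1]+.06)<.2)&(c['frame'].min(2)>100)&(c['range_z']>0)).astype(np.uint8)
    nl,l,st,ce=cv2.connectedComponentsWithStats(m);k=1+np.argmax(st[1:,4]);m=l==k
    zd=np.median(P[m][:,2])
    vv,uu=np.nonzero(m);d=R.from_quat(c['orientation']).apply(ray(c,uu.astype(float),vv.astype(float)))
    o=c['origin'];X=o+d*((zd-o[2])/d[:,2])[:,None]
    r=cv2.minAreaRect((X[:,:2]*1000).astype(np.float32));b=cv2.boxPoints(r)
    e=max([b[1]-b[0],b[2]-b[1]],key=np.linalg.norm);e=e/np.linalg.norm(e);e=e*np.sign(e[1])
    return P,np.array(r[0]),r[1],e,zd
if __name__=='__main__':
  for n in('top','scene'):
    c=dict(np.load(f'pics/{n}.npz'));c['f']=float(c['f'])
    P,ctr,sz,e,zd=console(c);print(n,'centre',ctr,sz,'yaw',np.arctan2(-e[0],e[1]),'deck z',zd)
    ex=np.array([e[1],-e[0]])
    L=(P[...,:2]*1000-ctr);lx=L@ex;ly=L@e;z=P[...,2]*1000
    for nm,y in zip('ABCE',(70,30,-10,-75)):
        print(nm,ctr+e*y,'z',[round(float(np.median(z[(abs(lx-x)<2.5)&(abs(ly-y)<7)])),1) for x in(-15,-10,-5,0,5,10,15)])
    D=(np.hypot(lx,ly+75)<22)&(c['frame'].max(2)<100)
    print('button local',lx[D].mean(),ly[D].mean(),z[D].mean(),D.sum())
E
python3 meas.py
```

```text
top centre [609.58276367 -58.07035828] (148.2504119873047, 247.69818115234375) yaw 0.16860497 deck z 0.0620902619271515
A [597.83625603  10.93702698] z [81.8, 81.7, 84.0, 84.9, 85.1, 82.8, 80.9]
B [604.54854631 -28.49576378] z [80.0, 81.5, 82.0, 82.4, 83.1, 81.2, 79.0]
C [611.26083612 -67.92855644] z [67.0, 71.4, 72.0, 72.6, 72.7, 71.8, 69.1]
E [ 622.1683073  -132.00684357] z [76.8, 83.1, 83.5, 83.8, 83.3, 84.3, 75.2]
button local -2.0200865898538445 -73.26051339812973 74.21569431271739 229
scene centre [608.59906006 -58.55938721] (147.75967407226562, 248.161376953125) yaw 0.17218783 deck z 0.06320169954715782
A [596.60538387  10.4054718 ] z [82.2, 83.6, 84.6, 85.8, 84.9, 83.0, 81.0]
B [603.45891333 -29.00301933] z [82.2, 82.6, 83.8, 85.1, 84.1, 81.6, 79.4]
C [610.3124423  -68.41150951] z [70.4, 72.7, 74.5, 73.8, 72.8, 71.8, 69.1]
E [ 621.4494276  -132.45030975] z [82.9, 84.5, 84.2, 85.2, 84.8, 83.7, 74.9]
button local 2.2516118937342617 -78.57455533712549 75.49947503574386 364
```

View pics/crop1.png

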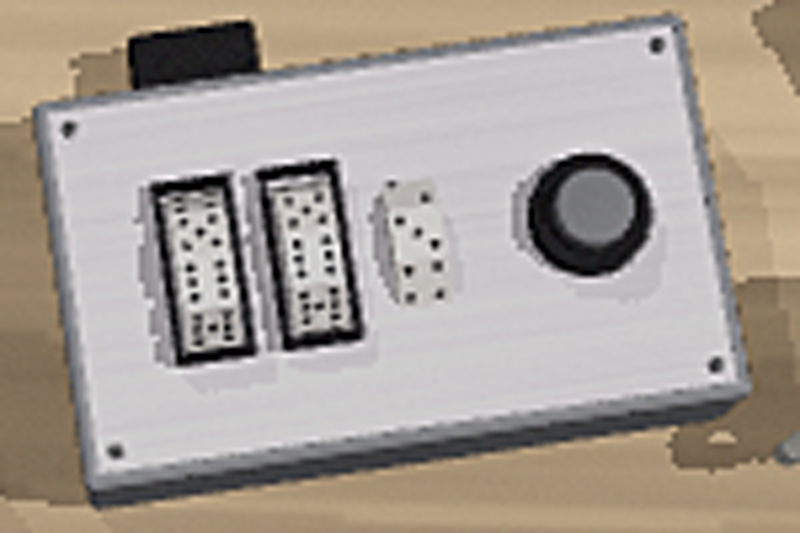

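The crop shows wheel A at (200,260), B at (310,250), C at (415,250) and the button at (590,210). The tops are about 85, 83.5 and 73 mm high. The console is at (609,-58) mm with a yaw of 0.17. I'll move the wrist camera over the wheels for a close read.

```bash
python3 -m crank '[[[-608,-404,0],-36,255],[[-608,-404,0],-36,255],[[-608,-404,0],-36,255],[[-608,-404,0],-36,255],[[-608,-404,0],-36,255],[[-608,-404,0],-36,255],[[-608,-404,0],-36,255],[[-608,-404,0],-36,255],[[-608,-404,0],-36,255],[[-608,-404,0],-36,255]]' 20
cat > go.py <<'E'
import sys
from h import *
C=np.array([609.,-58.2,0]);YAW=.1705
EX=np.array([np.cos(YAW),np.sin(YAW),0]);EY=np.array([-np.sin(YAW),np.cos(YAW),0])
def loc(p): d=np.array(p)*1000-C; return np.array([d@EX,d@EY,d[2]])
def delta(lx,ly,z):
    s=get_state();Rt=R.from_quat(s['tcp_rot']);t=C+EX*lx+EY*ly+np.array([0,0,z])
    x=Rt.as_matrix()[:,0];want=-EX;a=np.arctan2(want[1],want[0])-np.arctan2(x[1],x[0]);a=(a+np.pi)%(2*np.pi)-np.pi
    return Rt.inv().apply(t-s['eef_pos']*1000).round(1),'yaw',round(-np.degrees(a),1)
if __name__=='__main__':
    s=get_state();print('t',s['time'],'loc',loc(s['eef_pos']).round(1),'F',s['contact_force'].round(1),'down',R.from_quat(s['tcp_rot']).as_matrix()[:,2].round(3),'op',s['opening'])
    if len(sys.argv)>3: print(delta(*map(float,sys.argv[1:4])))
E
python3 go.py 60 20 150
```

```text
time: 1.15
eef_pos: [0.5473, 0.1757, 0.2312]
tcp_rot: [-0.084, 0.996, 0.0, -0.0]
contact_force: [0.3, 0.3, -0.7]
opening: -0.004
finger_force: 0.0
t 1.15 loc [-21.1 240.9 231.2] F [ 0.3  0.3 -0.7] down [-0.  0. -1.] op -0.0039395409715558116
(array([ -81.5, -220.8,   81.2]), 'yaw', np.float64(-0.1))
```

```bash
python3 -m crank '[[[-81,-221,40],0,255],[[-81,-221,40],0,255],[[-81,-221,81],0,255],[[-81,-221,81],0,255],[[-81,-221,81],0,255],[[-81,-221,81],0,255],[[-81,-221,81],0,255]]' | head -1
cat > look.py <<'E'
import sys
from go import *
def unfold(name,view=True):
    """rectify wheel tops: orthographic-like patch per wheel: sample world plane points via projection"""
    c=cam('wrist');np.savez(f'pics/{name}.npz',**{k:np.array(v) for k,v in c.items()})
    Rc=R.from_quat(c['orientation']);out=[]
    for y,zt in ((70,TOP[0]),(30,TOP[1]),(-10,TOP[2])):
        # unroll the cylinder r=30.5: rows = arc (+x up), cols = y
        ar=np.arange(28,-28,-.1);yy=np.arange(12,-12,-.1)
        A,Y=np.meshgrid(ar,yy+y,indexing='ij');th=A/30.5
        p=(C+EX*(30.5*np.sin(th))[...,None]+EY*Y[...,None]+np.array([0,0,1])*(zt-30+30.5*np.cos(th))[...,None])/1000
        d=Rc.inv().apply((p-c['origin']).reshape(-1,3));r=np.hypot(d[:,0],d[:,1]);t=np.arctan2(r,d[:,2])
        u=(c['cx']+c['f']*t*d[:,0]/r).reshape(A.shape).astype(np.float32);v=(c['cy']+c['f']*t*d[:,1]/r).reshape(A.shape).astype(np.float32)
        out.append(cv2.remap(c['frame'],u,v,cv2.INTER_CUBIC))
    im=np.hstack(out);m=im.shape[0]//2
    im[m,::6]=(0,0,255);im[m-97,::12]=(255,0,0);im[m+97,::12]=(255,0,0)
    cv2.imwrite(f'pics/{name}.png',im);cv2.imwrite(f'pics/{name}_raw.png',c['frame'])
TOP=[85,83.5,73]
if __name__=='__main__': unfold(sys.argv[1]);
E
python3 go.py; python3 look.py w1
```

```text
time: 1.85
t 1.85 loc [ 58.6  20.9 148.5] F [ 0.3  0.7 -0.3] down [-0.003  0.001 -1.   ] op 0.0006254517807970136
```

Run:
```python
import cv2,numpy as np
a=cv2.imread('pics/w1.png');b=cv2.imread('pics/w1_raw.png')
b=cv2.resize(b,(560-440+0,90)) if 0 else b
print(a.shape)
h=max(a.shape[0],420);A=np.zeros((h,a.shape[1]//1,3),np.uint8);A[:a.shape[0]]=a
b=b[:, 100:]
B=np.zeros((h,800-A.shape[1],3),np.uint8);b=cv2.resize(b,(B.shape[1],int(b.shape[0]*B.shape[1]/b.shape[1])));B[:b.shape[0]]=b[:h]
cv2.imwrite('pics/w1c.png',np.hstack([A,B])[:600])
```

```text
(560, 720, 3)
```

View pics/w1c.png

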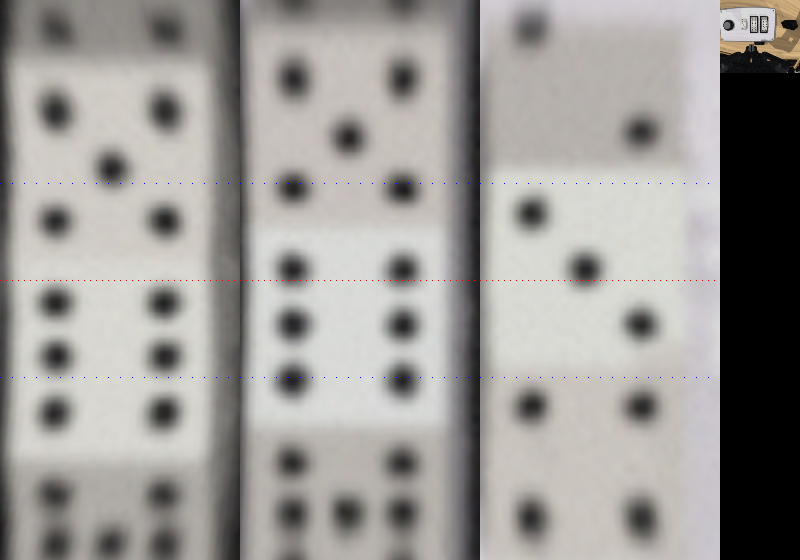

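Unrolled view: A's face 6 is centred at row 358 against a top line at row 280, so A reads about 5.6. B's face 6 is at row 326, giving about 5.76. C's face 3 is at row 268, giving about 3.06. So A needs −1.6 digits, B +1.24 and C −1.06. Next I'll check the heights with the wrist depth and start on A.

```bash
python3 - <<'E'
from go import *
c=dict(np.load('pics/w1.npz'));c['f']=float(c['f'])
v,u=np.mgrid[0:420,0:560];P=pts(c,u.ravel(),v.ravel(),True)*1000-C
ok=c['range_z'].ravel()>0;P=P[ok];lx=P@EX;ly=P@EY
for n,y in zip('ABCE',(70,30,-10,-75)):
    print(n,[(round(float(np.median(P[(abs(lx-x)<2)&(abs(ly-y)<6),2])),1)) for x in range(-16,17,4)])
m=(abs(lx+50)<10)&(abs(ly)<60);print('deck',np.median(P[m,2]))
b=(abs(P[:,2]-84)<5)&(np.hypot(lx,ly+75)<20);print('btn',lx[b].mean(),ly[b].mean())
E
python3 go.py 8 70 100
```

```text
A [80.5, 81.7, 82.6, 83.7, 84.8, 84.3, 82.9, 81.3, 79.8]
B [79.4, 81.1, 81.8, 82.5, 82.9, 83.1, 82.0, 80.1, 78.1]
C [67.8, 70.5, 72.4, 72.4, 72.3, 72.1, 71.9, 70.5, 67.5]
E [73.5, 83.0, 83.2, 83.1, 83.2, 83.1, 83.1, 82.5, 73.1]
deck 62.008828968958234
btn -0.6431661044208173 -72.1696804942128
t 1.9 loc [ 59.   22.  149.9] F [-0.8  0.1  0.4] down [-0.001  0.001 -1.   ] op -0.0008357776877890406
(array([51.1, 47.9, 50. ]), 'yaw', np.float64(-0.1))
```

```bash
python3 -m crank '[[[51,48,20],0,255],[[51,48,50],0,255],[[51,48,58],0,255],[[51,48,61],0,255],[[51,48,63],0,255],[[51,48,64.5],0,255],[[51,48,65.5],0,255],[[51,48,66.5],0,255],[[51,48,67],0,255],[[51,48,67],0,255]]';python3 go.py -8 70 81.7
```

```text
time: 2.9
eef_pos: [0.607, 0.0116, 0.0849]
tcp_rot: [-0.084, 0.996, -0.001, 0.002]
contact_force: [1.3, -1.1, 4.5]
opening: 0.005
finger_force: 2.4
t 2.9 loc [ 9.8 69.1 84.9] F [ 1.3 -1.1  4.5] down [ 0.004 -0.001 -1.   ] op 0.004726388494325106
(array([17.9,  0.9,  3.1]), 'yaw', np.float64(-0.1))
```

```bash
python3 -m crank '[[[0,0,1],0,255],[[0,0,2],0,255],[[0,0,2],0,255]]';python3 go.py -8 70 81.7
```

```text
time: 3.2
eef_pos: [0.6071, 0.0116, 0.0834]
tcp_rot: [-0.084, 0.996, -0.001, 0.002]
contact_force: [0.6, -1.0, 8.0]
opening: -0.003
finger_force: 3.5
t 3.2 loc [ 9.9 69.1 83.4] F [ 0.6 -1.   8. ] down [ 0.004 -0.001 -1.   ] op -0.00291373196340729
(array([17.9,  0.9,  1.6]), 'yaw', np.float64(-0.1))
```

```bash
python3 -m crank '[[[3,0,0],0,255],[[6,0,0],0,255],[[9,0,0],0,255],[[12,0,0],0,255],[[15,0,0],0,255],[[18,0,0],0,255],[[18,0,0],0,255]]';python3 go.py; python3 -m crank '[[[0,0,-5],0,255],[[0,0,-10],0,255],[[-17,0,-10],0,255],[[-17,0,-10],0,255]]'; python3 go.py; python3 look.py w2
```

```text
time: 3.9
eef_pos: [0.5891, 0.0085, 0.0831]
tcp_rot: [-0.084, 0.996, -0.001, 0.002]
contact_force: [0.6, -2.2, 7.2]
opening: -0.001
finger_force: 3.2
t 3.9 loc [-8.3 69.1 83.1] F [ 0.6 -2.2  7.2] down [ 0.004 -0.001 -1.   ] op -0.000609085915665077
time: 4.3
eef_pos: [0.605, 0.0121, 0.0912]
tcp_rot: [-0.084, 0.996, 0.0, -0.0]
contact_force: [0.3, -1.2, -0.2]
opening: 0.002
finger_force: 0.0
t 4.3 loc [ 8.  70.  91.2] F [ 0.3 -1.2 -0.2] down [-0.  0. -1.] op 0.0018440967339280584
```

View pics/w2.png

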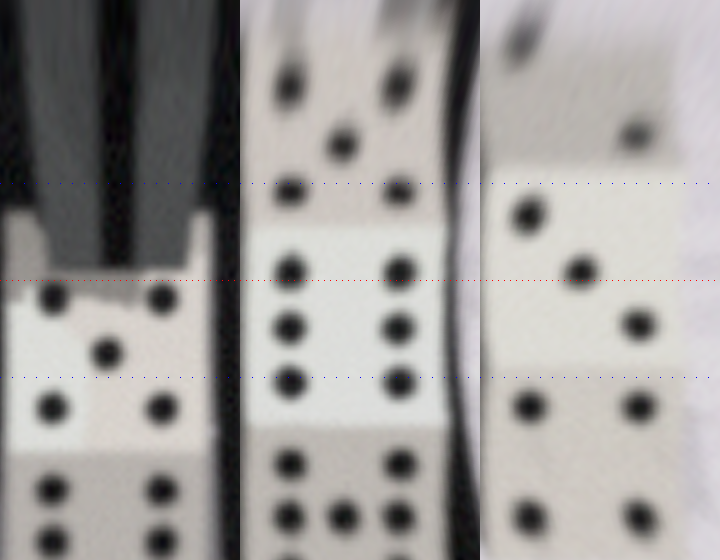

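A now reads about 4.62: its 5 face is centred at row 354 in the first column. One stroke of 12 mm should bring it level at 4.

```bash
python3 -m crank '[[[0,0,5],0,255],[[0,0,8],0,255],[[0,0,10],0,255],[[3,0,10],0,255],[[6,0,10],0,255],[[9,0,10],0,255],[[12,0,10],0,255],[[12,0,10],0,255],[[12,0,5],0,255],[[12,0,0],0,255]]'; python3 go.py;  python3 -m crank '[[[-4,0,6],0,255],[[-4,0,9],0,255],[[-4,0,11],0,255],[[-4,0,12],0,255],[[-4,0,12],0,255]]'; python3 go.py
```

```text
time: 5.35
eef_pos: [0.5918, 0.0099, 0.0909]
tcp_rot: [-0.084, 0.996, 0.0, -0.001]
contact_force: [-0.2, 0.5, -1.0]
opening: -0.004
finger_force: 0.0
t 5.35 loc [-5.4 70.1 90.9] F [-0.2  0.5 -1. ] down [-0.001  0.    -1.   ] op -0.0040309815319471195
time: 5.85
eef_pos: [0.5973, 0.0105, 0.0811]
tcp_rot: [-0.084, 0.996, -0.0, 0.0]
contact_force: [-3.5, 1.5, 11.0]
opening: -0.002
finger_force: 5.5
t 5.85 loc [ 0.2 69.6 81.1] F [-3.5  1.5 11. ] down [ 0. -0. -1.] op -0.0024368614611207837
```

```bash
python3 -m crank '[[[0,0,-8],0,255],[[0,0,-14],0,255],[[6,-40,-14],0,255],[[6,-40,-10],0,255],[[6,-40,-6],0,255],[[6,-40,-4],0,255],[[6,-40,-3],0,255],[[6,-40,-2],0,255],[[6,-40,-1],0,255],[[6,-40,-1],0,255]]'; python3 go.py
```

```text
time: 6.85
eef_pos: [0.5986, -0.0297, 0.0818]
tcp_rot: [-0.085, 0.996, -0.0, 0.001]
contact_force: [-0.7, -1.6, 6.1]
opening: 0.003
finger_force: 3.2
t 6.85 loc [-5.4 29.9 81.8] F [-0.7 -1.6  6.1] down [ 0.003 -0.001 -1.   ] op 0.0025018677603650223
```

Next, drag B by +x 12 mm at about 8 N and look.

```bash
python3 -m crank '[[[0,0,1],0,255],[[-3,0,1],0,255],[[-6,0,1],0,255],[[-9,0,1],0,255],[[-12,0,1],0,255],[[-12,0,1],0,255]]'; python3 go.py; python3 -m crank '[[[0,0,-5],0,255],[[0,0,-10],0,255],[[20,0,-10],0,255],[[50,0,-14],0,255],[[50,0,-14],0,255]]'; python3 go.py; sed -i 's/ar=np.arange.*;yy/ar=np.arange(28,-28,-.1);yy/' look.py; python3 look.py w3
```

```text
time: 7.45
eef_pos: [0.6113, -0.0276, 0.0819]
tcp_rot: [-0.085, 0.996, -0.001, 0.002]
contact_force: [-0.0, -0.2, 8.6]
opening: -0.0
finger_force: 4.4
t 7.45 loc [ 7.4 29.8 81.9] F [-0.  -0.2  8.6] down [ 0.004 -0.001 -1.   ] op -7.410181924212265e-05
time: 7.95
eef_pos: [0.5559, -0.0352, 0.0915]
tcp_rot: [-0.084, 0.996, 0.001, -0.003]
contact_force: [1.0, -0.1, 0.2]
opening: -0.004
finger_force: 0.0
t 7.95 loc [-48.4  31.7  91.5] F [ 1.  -0.1  0.2] down [-0.006  0.002 -1.   ] op -0.0038083969332687526
```

```bash
cat > read.py <<'E'
import sys
from h import *
# face shift from dot rows: print dark blobs (row offset mm from top, +x up) per wheel
im=cv2.imread(f'pics/{sys.argv[1]}.png')
for i,n in enumerate('ABC'):
    g=im[:,240*i+15:240*i+215].max(2)
    nl,l,st,ce=cv2.connectedComponentsWithStats((g<90).astype(np.uint8))
    print(n,[(round((280-ce[k][1])/10,1),int(ce[k][0])+15) for k in range(1,nl) if 250<st[k,4]<2500])
E
python3 read.py w1;python3 read.py w3
```

```text
A [(np.float64(25.1), 56), (np.float64(25.0), 165), (np.float64(16.8), 55), (np.float64(16.9), 164), (np.float64(11.1), 111), (np.float64(5.9), 164), (np.float64(5.9), 55), (np.float64(-2.3), 163), (np.float64(-2.3), 55), (np.float64(-7.6), 56), (np.float64(-7.6), 164), (np.float64(-13.3), 54), (np.float64(-13.3), 163), (np.float64(-21.5), 54), (np.float64(-21.5), 162), (np.float64(-26.5), 55), (np.float64(-26.5), 164), (np.float64(-26.4), 110)]
B [(np.float64(20.1), 162), (np.float64(20.1), 53), (np.float64(14.2), 108), (np.float64(9.2), 53), (np.float64(9.1), 162), (np.float64(1.0), 52), (np.float64(1.0), 162), (np.float64(-4.4), 52), (np.float64(-4.5), 162), (np.float64(-10.0), 52), (np.float64(-10.0), 162), (np.float64(-18.3), 51), (np.float64(-18.3), 161), (np.float64(-23.4), 52), (np.float64(-23.3), 107), (np.float64(-23.3), 162)]
C [(np.float64(14.8), 160), (np.float64(6.7), 51), (np.float64(1.0), 105), (np.float64(-4.4), 160), (np.float64(-12.6), 51), (np.float64(-12.7), 161), (np.float64(-23.8), 50), (np.float64(-23.8), 161)]
A []
B []
C [(np.float64(-23.9), 161), (np.float64(-24.0), 51)]
```

View pics/w3.png

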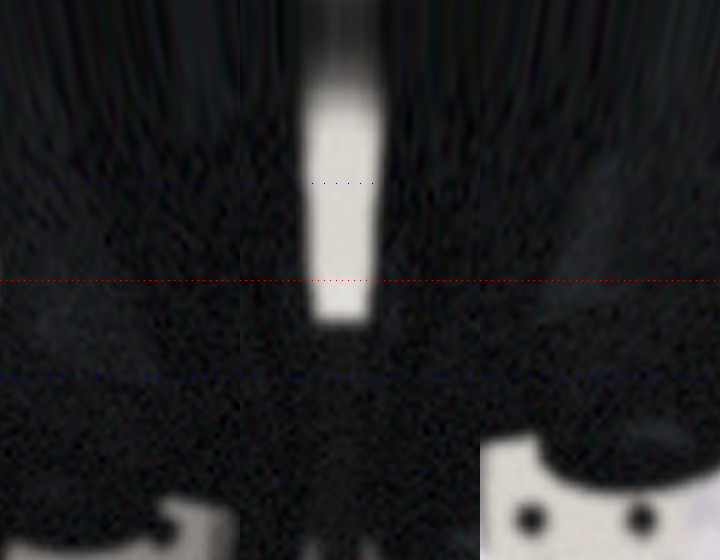

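That was the wrong way: the gripper body hides the wheels, so w3 shows only black and one C face near (585,520). I'll move the TCP to the +x side instead and read the dots numerically.

```bash
python3 -m crank '[[[-40,0,-20],0,255],[[-98,0,-20],0,255],[[-98,0,-20],0,255],[[-98,0,-20],0,255]]'|head -1; python3 go.py; python3 look.py w4; python3 read.py w4 | sed 's/np.float64//g'
```

```text
time: 8.4
t 8.4 loc [ 54.7  30.3 112.5] F [-0.3  0.3 -0. ] down [-0.001  0.    -1.   ] op 0.004503899946413108
A [((24.7), 56), ((18.7), 111), ((13.7), 164), ((5.6), 55), ((5.6), 164), ((-5.3), 54), ((-5.4), 164), ((-13.5), 54), ((-13.6), 163), ((-18.8), 110), ((-24.6), 163), ((-24.6), 54)]
B [((27.2), 108), ((23.3), 162), ((23.3), 53), ((15.2), 52), ((15.2), 162), ((9.5), 52), ((9.4), 162), ((4.3), 52), ((4.2), 162), ((-3.9), 52), ((-3.9), 161), ((-9.3), 52), ((-9.4), 107), ((-9.4), 161), ((-15.0), 161), ((-15.0), 51), ((-23.3), 51), ((-23.3), 106), ((-23.4), 161)]
C [((14.8), 160), ((6.7), 51), ((1.1), 104), ((-4.4), 160), ((-12.5), 50), ((-12.6), 160), ((-23.7), 50), ((-23.8), 161)]
```

A is level at 4. B has 9.4 mm to go.

```bash
python3 -m crank '[[[40,0,12],0,255],[[61,0,20],0,255],[[61,0,24],0,255],[[61,0,28],0,255],[[61,0,31],0,255],[[61,0,33],0,255],[[61,0,34],0,255]]'; python3 -m crank '[[[0,0,0],0,255],[[-3,0,0],0,255],[[-6,0,0],0,255],[[-10,0,0],0,255],[[-10,0,0],0,255],[[-10,0,-6],0,255],[[-6,0,-6],0,255],[[-6,0,0],0,255],[[-6,0,1],0,255],[[-6,0,1],0,255]]';python3 go.py
```

```text
time: 9.15
eef_pos: [0.5992, -0.0298, 0.082]
tcp_rot: [-0.084, 0.996, -0.0, 0.003]
contact_force: [-0.7, 2.1, 7.7]
opening: 0.001
finger_force: 3.8
time: 10.15
eef_pos: [0.603, -0.0294, 0.0802]
tcp_rot: [-0.084, 0.996, -0.0, 0.0]
contact_force: [-3.7, 1.7, 11.4]
opening: 0.002
finger_force: 5.6
t 10.15 loc [-1.  29.4 80.2] F [-3.7  1.7 11.4] down [ 0.001 -0.001 -1.   ] op 0.002366423832121169
```

```bash
python3 -m crank '[[[0,0,-7],0,255],[[0,0,-14],0,255],[[-7,-40,-14],0,255],[[-7,-40,-6],0,255],[[-7,-40,0],0,255],[[-7,-40,3],0,255],[[-7,-40,5],0,255],[[-7,-40,6],0,255],[[-7,-40,7],0,255],[[-7,-40,7],0,255]]'; python3 go.py
```

```text
time: 11.15
eef_pos: [0.6162, -0.0666, 0.0721]
tcp_rot: [-0.084, 0.996, 0.0, 0.0]
contact_force: [-1.6, 3.4, 5.1]
opening: -0.001
finger_force: 2.5
t 11.15 loc [ 5.7 -9.5 72.1] F [-1.6  3.4  5.1] down [ 0.001  0.001 -1.   ] op -0.0009349741400684695
```

```bash
python3 -m crank '[[[0,0,1],0,255],[[3,0,1],0,255],[[6,0,1],0,255],[[9,0,1],0,255],[[12,0,1],0,255],[[12,0,1],0,255]]';  python3 -m crank '[[[0,0,-7],0,255],[[-30,0,-34],0,255],[[-65,0,-34],0,255],[[-65,0,-34],0,255],[[-65,0,-34],0,255]]'|head -1; python3 go.py; python3 look.py w5; python3 read.py w5 | sed 's/np.float64//g'
```

```text
time: 11.75
eef_pos: [0.6059, -0.0684, 0.0724]
tcp_rot: [-0.084, 0.996, 0.0, 0.003]
contact_force: [0.8, 3.9, 6.9]
opening: -0.002
finger_force: 3.3
time: 12.25
t 12.25 loc [ 58.  -10.1 103.6] F [-0.4 -0.3  0.8] down [-0.001 -0.    -1.   ] op 0.0013121180929654462
A [((24.8), 59), ((18.7), 116), ((13.8), 168), ((5.7), 58), ((5.7), 168), ((-5.3), 57), ((-5.4), 166), ((-13.5), 57), ((-13.6), 166), ((-18.7), 114), ((-24.6), 57), ((-24.6), 165)]
B [((26.7), 56), ((26.6), 165), ((20.9), 57), ((20.8), 166), ((15.9), 54), ((15.9), 164), ((7.8), 54), ((7.8), 164), ((2.2), 56), ((2.3), 110), ((2.2), 165), ((-3.2), 54), ((-3.2), 163), ((-11.4), 53), ((-11.4), 109), ((-11.4), 163), ((-16.6), 55), ((-16.7), 164), ((-22.5), 53), ((-22.6), 108), ((-22.5), 162)]
C [((16.7), 53), ((5.6), 162), ((-2.5), 52), ((-7.9), 107), ((-13.6), 161), ((-21.8), 51), ((-21.8), 161)]
```

C needs another −11.1 mm, and B overshot by about 2 mm, which I'll trim afterwards.

```bash
python3 -m crank '[[[30,0,14],0,255],[[53,0,22],0,255],[[53,0,26],0,255],[[53,0,30],0,255],[[53,0,32],0,255],[[53,0,33],0,255],[[53,0,34.5],0,255],[[53,0,34.5],0,255]]'; python3 -m crank '[[[3,0,0],0,255],[[6,0,0],0,255],[[9,0,0],0,255],[[12,0,0],0,255],[[12,0,0],0,255],[[12,0,-7],0,255],[[6,0,-7],0,255],[[6,0,0],0,255],[[6,0,0.5],0,255],[[6,0,0.5],0,255]]';python3 go.py
```

```text
time: 13.1
eef_pos: [0.6182, -0.0669, 0.072]
tcp_rot: [-0.084, 0.996, -0.0, 0.002]
contact_force: [-0.6, 3.7, 7.6]
opening: -0.0
finger_force: 3.4
time: 14.1
eef_pos: [0.6111, -0.0691, 0.0706]
tcp_rot: [-0.084, 0.996, -0.001, 0.001]
contact_force: [-1.9, -0.2, 8.5]
opening: 0.003
finger_force: 4.3
t 14.1 loc [  0.2 -11.1  70.6] F [-1.9 -0.2  8.5] down [ 0.001 -0.001 -1.   ] op 0.0028327010523526742
```

```bash
python3 -m crank '[[[0,0,-12],0,255],[[0,15,-40],0,255],[[-30,40,-40],0,255],[[-60,40,-40],0,255],[[-60,40,-40],0,255],[[-60,40,-40],0,255]]'|head -1; python3 go.py; python3 look.py w6; python3 read.py w6 | sed 's/np.float64//g'
```

```text
time: 14.7
t 14.7 loc [ 58.9  30.1 108.1] F [-0.6 -1.   0.6] down [-0.002  0.    -1.   ] op 4.6934135535955074e-05
A [((24.8), 56), ((18.8), 112), ((13.8), 164), ((5.7), 55), ((5.6), 164), ((-5.3), 55), ((-5.3), 163), ((-13.5), 54), ((-13.5), 164), ((-18.7), 110), ((-24.6), 54), ((-24.6), 163)]
B [((26.6), 52), ((26.6), 162), ((20.9), 53), ((20.8), 162), ((16.0), 53), ((15.9), 162), ((7.8), 52), ((7.8), 162), ((2.3), 52), ((2.2), 107), ((2.2), 161), ((-3.2), 52), ((-3.3), 162), ((-11.4), 52), ((-11.4), 107), ((-11.4), 162), ((-16.6), 52), ((-16.7), 161), ((-22.5), 51), ((-22.5), 107), ((-22.6), 161)]
C [((18.4), 103), ((5.4), 50), ((-5.6), 160), ((-13.8), 50), ((-19.0), 104), ((-25.1), 160)]
```

A and C are level. B needs −2.2 mm.

```bash
python3 -m crank '[[[30,0,5],0,255],[[57,0,12],0,255],[[57,0,20],0,255],[[57,0,25],0,255],[[57,0,28],0,255],[[57,0,29],0,255],[[57,0,30],0,255],[[57,0,30],0,255]]'; python3 -m crank '[[[1,0,0],0,255],[[2.5,0,0],0,255],[[2.5,0,0],0,255],[[2.5,0,-12],0,255],[[2.5,0,-30],0,255],[[-30,0,-34],0,255],[[-60,0,-34],0,255],[[-60,0,-34],0,255],[[-60,0,-34],0,255]]';python3 go.py; python3 look.py w7; python3 read.py w7 | sed 's/np.float64//g'
```

```text
time: 15.55
eef_pos: [0.6085, -0.0282, 0.0819]
tcp_rot: [-0.084, 0.996, 0.0, 0.002]
contact_force: [-1.5, 1.0, 8.1]
opening: -0.006
finger_force: 3.7
time: 16.45
eef_pos: [0.6658, -0.0183, 0.1132]
tcp_rot: [-0.084, 0.996, -0.0, -0.0]
contact_force: [-0.8, 0.7, -0.7]
opening: 0.0
finger_force: 0.0
t 16.45 loc [ 62.7  29.7 113.2] F [-0.8  0.7 -0.7] down [-0. -0. -1.] op 0.00019194605030999363
A [((24.9), 56), ((18.8), 112), ((13.8), 164), ((5.7), 165), ((5.6), 55), ((-5.3), 54), ((-5.3), 164), ((-13.4), 54), ((-13.5), 163), ((-18.7), 109), ((-24.5), 54), ((-24.5), 163)]
B [((27.3), 53), ((27.3), 162), ((21.9), 53), ((21.8), 162), ((17.0), 52), ((17.0), 161), ((8.9), 52), ((8.9), 162), ((3.3), 107), ((3.3), 52), ((3.3), 162), ((-2.1), 52), ((-2.1), 162), ((-10.3), 106), ((-10.3), 162), ((-10.3), 51), ((-15.5), 52), ((-15.5), 161), ((-21.4), 51), ((-21.4), 106), ((-21.4), 161)]
C [((18.5), 104), ((5.5), 50), ((-5.6), 160), ((-13.8), 50), ((-19.0), 104), ((-25.2), 161)]
```

```bash
python3 -m crank '[[[40,0,0],0,255],[[60,0,10],0,255],[[60,0,24],0,255],[[60,0,24],0,255],[[60,0,30],0,255],[[60,0,32],0,255],[[60,0,34],0,255],[[60,0,34],0,255]]';python3 go.py; python3 -m crank '[[[1,0,0],0,255],[[2,0,0],0,255],[[3,0,0],0,255],[[4,0,0],0,255],[[4.5,0,0],0,255],[[4.5,0,0],0,255],[[4.5,0,0],0,255]]';python3 go.py;python3 -m crank '[[[0,0,-12],0,255],[[0,0,-30],0,255],[[-30,0,-34],0,255],[[-60,0,-34],0,255],[[-60,0,-34],0,255],[[-60,0,-34],0,255]]' | head -1;python3 go.py; python3 look.py w8; python3 read.py w8 | sed 's/np.float64//g'
```

```text
time: 17.3
eef_pos: [0.6082, -0.0285, 0.0817]
tcp_rot: [-0.084, 0.996, -0.0, 0.001]
contact_force: [-1.3, 0.5, 7.6]
opening: -0.002
finger_force: 3.8
t 17.3 loc [ 4.2 29.4 81.7] F [-1.3  0.5  7.6] down [ 0.003 -0.    -1.   ] op -0.0017475535462553608
time: 18.0
eef_pos: [0.6043, -0.0291, 0.0819]
tcp_rot: [-0.084, 0.996, -0.0, 0.002]
contact_force: [-0.3, 0.9, 6.1]
opening: 0.002
finger_force: 3.1
t 18.0 loc [ 0.3 29.4 81.9] F [-0.3  0.9  6.1] down [ 0.005 -0.    -1.   ] op 0.0016136639151037898
time: 18.6
t 18.6 loc [ 58.1  29.9 113.3] F [-0.3 -0.5  0.2] down [-0.001 -0.    -1.   ] op -0.005756053442018638
A [((24.7), 56), ((18.7), 111), ((13.8), 165), ((5.7), 55), ((5.6), 164), ((-5.4), 55), ((-5.4), 164), ((-13.5), 54), ((-13.5), 164), ((-18.7), 110), ((-24.6), 53), ((-24.6), 162)]
B [((24.2), 162), ((24.1), 53), ((18.3), 53), ((18.2), 162), ((13.3), 52), ((13.2), 162), ((5.2), 52), ((5.1), 161), ((-0.4), 52), ((-0.4), 107), ((-0.4), 161), ((-5.9), 52), ((-5.9), 161), ((-14.1), 51), ((-14.1), 107), ((-14.1), 161), ((-19.3), 52), ((-19.3), 161), ((-25.3), 51), ((-25.3), 106), ((-25.4), 161)]
C [((18.5), 104), ((5.4), 51), ((-5.6), 160), ((-13.8), 50), ((-19.0), 104), ((-25.1), 160)]
```

All three wheels are level at 4, 7 and 2, each within 0.5 mm. Next is the button.

```bash
python3 -m crank '[[[40,-40,0],0,255],[[58,-80,0],0,255],[[58,-105,0],0,255],[[58,-105,10],0,255],[[58,-105,18],0,255],[[58,-105,18],0,255]]'|head -2;python3 go.py 0 -75 77
```

```text
time: 19.25
eef_pos: [0.6195, -0.1308, 0.0929]
t 19.25 loc [ -2.  -73.3  92.9] F [-0.6  0.5 -1.4] down [-0.005  0.002 -1.   ] op 0.0023928354893174154
(array([-2. , -1.7, 15.9]), 'yaw', np.float64(-0.1))
```

```bash
python3 -m crank '[[[0,0,8],0,255],[[0,0,12],0,255],[[0,0,15],0,255],[[0,0,17],0,255],[[0,0,18],0,255],[[0,0,19],0,255],[[0,0,19],0,255],[[0,0,19],0,255]]';python3 go.py
```

```text
time: 20.05
eef_pos: [0.6214, -0.1312, 0.078]
tcp_rot: [-0.084, 0.996, 0.001, -0.0]
contact_force: [-4.6, 4.7, 8.8]
opening: -0.001
finger_force: 4.5
t 20.05 loc [ -0.2 -74.1  78. ] F [-4.6  4.7  8.8] down [-0.001  0.002 -1.   ] op -0.0010082225445733957
```

The button takes 8.8 N at about 5.5 mm of travel, more than the 5 N spring, so it's on its stop. I'll lift away and check the wheels again.

```bash
python3 -m crank '[[[0,0,0],0,255],[[0,0,-12],0,255],[[0,0,-35],0,255],[[-40,60,-50],0,255],[[-60,105,-50],0,255],[[-60,105,-50],0,255],[[-60,105,-50],0,255],[[-60,105,-50],0,255]]'|head -1; python3 go.py; python3 look.py w9; python3 read.py w9 | sed 's/np.float64//g'
python3 - <<'E'
from go import *
c=dict(np.load('pics/w9.npz'));c['f']=float(c['f'])
v,u=np.mgrid[0:420,0:560];P=pts(c,u.ravel(),v.ravel(),True)*1000-C;P=P[c['range_z'].ravel()>0]
print('btn z',np.median(P[np.hypot(P@EX,P@EY+75)<8,2]))
E
```

```text
time: 20.85
t 20.85 loc [ 59.9  29.5 126.3] F [-0.5 -0.8 -0.7] down [ 0.    -0.001 -1.   ] op 0.0025191271081068736
A [((24.7), 55), ((18.8), 111), ((13.9), 164), ((5.6), 55), ((5.6), 164), ((-5.3), 54), ((-5.4), 164), ((-13.5), 54), ((-13.6), 164), ((-18.7), 110), ((-24.6), 54), ((-24.7), 163)]
B [((24.2), 53), ((24.1), 162), ((18.3), 53), ((18.3), 162), ((13.3), 52), ((13.3), 162), ((5.1), 162), ((5.1), 52), ((-0.4), 52), ((-0.4), 107), ((-0.4), 161), ((-5.9), 52), ((-5.9), 161), ((-14.1), 51), ((-14.1), 106), ((-14.1), 161), ((-19.2), 52), ((-19.3), 161), ((-25.3), 51), ((-25.3), 106), ((-25.4), 161)]
C [((18.5), 104), ((5.4), 51), ((-5.7), 161), ((-13.8), 51), ((-19.0), 104), ((-25.1), 161)]
btn z 83.12497727305824
```

The wheels haven't moved, the button is back up at 83.1 mm, and the arm is clear.

```bash
python3 -c "
from plant import ctrl
print(ctrl.sign_off())"
```

```text
the job is handed in; nothing more can be done
None
```

The wheels read 4 - 7 - 2, each level to about 0.5 mm. The button was then pressed to its stop and is back up, the bystanders were not approached, and the job is handed in at about 21 s; the sign-off gave no verdict.

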